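# Square a blank panel into the marking-out corner

## Task

Pick up the wooden push block by its upright grip and use it to nudge the rectangular aluminium panel across the black board until it sits flat against both steel fences of the corner. Then stand the push block upright on the desk, clear of the board, and let go. Move the panel only with the block, never with the gripper, and leave the round plate where it lies.

Things in the scene. Friction and masses are not known exactly. Their poses are not given: they have to be found in the camera images.
- plate: Loose rectangular blank panel, bare aluminium, 110 x 80 mm, 8 mm thick, about 0.2 kg, four small dark marks near its corners; lies flat on the black board and slides freely. Origin: centre of its underside; x along the 110 mm length, y along the width, z up. At the start its x is within 13 degrees of the corner's x and it is 20 to 65 mm from both fences.
- pusher: Loose wooden push block, about 0.12 kg, standing on the bare desk left or right of the board: a square foot 50 x 50 mm, 16 mm high, with a square upright grip 24 x 24 mm in its middle, whose top is 86 mm above the underside; foot and grip faces are parallel. Origin: centre of its underside; x and y square to its faces, z up.
- disc: Loose round aluminium plate with a dark middle, 84 mm in diameter, 8 mm thick, lying on the bare desk on the other side of the board from the push block. Not needed: leave it alone. Origin: centre of its underside.
- corner (a point): Inside corner of two fixed steel fences (12 mm thick, 14 mm high) on a fixed black board, 260 (x) by 240 (y) mm, top 10 mm above the desk. Point: at board-top level, where the inner faces x = 0 and y = 0 meet, 25 mm from the board's +x edge, 35 mm from its +y edge; the panel lies at negative x and y. Seated panel: 110 mm along x, centre at x -55, y -40 mm. z up; yaw within 17 degrees.
There are look-alikes about, which are no part of the job. Several things have the shape of the pusher; the one meant has the colours described above.

How it is judged:
By the outcome, as a careful person would: the job done as asked, in the order asked, and still so for the second after the job is handed in, with the robot touching nothing.
It also fails if it takes over 54 s, if anything falls off the work surface, if the arm or the gripper's body presses on something with over 40 N, if the wrist force passes 120 N, or if a joint passes its speed limit or range.

## Robot

A 6-joint arm with a two-finger parallel gripper is mounted at the origin on the work surface. World frame = base frame: x ahead of the robot, y to its left, z up, the work surface at z = 0. Lengths are in mm, angles in rad, forces in N, time in s.
With the tool pointing down it reaches from about 350 to 975 mm from the base axis. Payload 7.1 kg.
Tool frame: the origin (TCP) lies at the very end of the fingers, on their centre line; the grasp point (between the pads) lies 19 mm behind it (ctrl.tcp_to_grasp is the distance from the TCP to the grasp point, in mm); z points along the fingers, x is the direction in which the jaws open and shut, and the axes are right-handed (so a half turn about z gives the same grasp; the last joint's range is limited). The gripper opens to 88 mm and grips with 3 to 60 N. Pads are 20 mm wide; open, the fingers measure 115 mm over their backs; the gripper's body (75 mm by 178 mm) begins 61 mm behind the grasp point.
Start: joints at [1.152, 0.423, 1.63, -0, 1.089, -0.019], TCP at [243.239, 575.708, 222.675] pointing down, gripper open.
Joint ranges: [-3, 3], [-0.9, 2.11], [0.09, 2.58], [-1.31, 4.45], [0.11, 2.69], [-2.54, 2.54]. Speed limits (rad/s): [2.39, 2.39, 3.01, 3.14, 3.14, 3.14].

## Interface

Orientations are given as a rotation vector (axis times angle).
In Python, from workcell import get_obs, viewer, ctrl, masks_of gives the robot as it stands. The module is installed in compiled form; this text tells all that it offers.
- The arm moves only by the shell command python3 -m inch 'ROWS'. ROWS is JSON, a list of rows, each an object of numbers: "tx", "ty", "tz": the shift along the tool's x, y, z in cm; "ax", "ay", "az": the turn, a rotation vector about the tool's x, y, z in degrees; "jaw": the opening, from 0 (shut) to 1 (fully open). In form: [{"tx": .., "ty": .., "tz": .., "ax": .., "ay": .., "az": .., "jaw": ..}, ...]. A call has 1 to 12 rows; each row shifts and turns the commanded pose from where the row before left it, along the tool's axes as they then stand; what a row does not reach is not made up. A row lasts 1/8 s, in which the tool goes at most 62.5 mm and 10.7 degrees, less where a joint would pass 70% of its speed; a pose out of reach is approached as far as the arm can. A call is refused whole if a number of a shift passes 6.25 or a number of a turn 10.7, either way. A call with a gripper value outside its range is refused whole. The fingers move at their own pace and stop on an object; the grip force is fixed at half the most. Time passes only in rows, so rows that do not move let the fingers close. It gives the time, the measured TCP pose, the force and the opening at its end, in the units of the state.
- get_obs(): the state, without advancing time (a new reading comes with each control period).
- viewer.get_image(name): name is "scene" or "side" or "wrist"; returns (picture, depth): 480x640x3 uint8, red, green, blue; 480x640 float32, mm along the optical axis (not along the pixel's ray), 0 where there is no reading.
- viewer.get_calibration(name): a dict with "fx", "fy", "cx", "cy" (pixels), "rvec" (rotation vector, rad) and "tvec" (3), from world to camera coordinates, as OpenCV has them. Camera axes: x right, y down, z forward; pixel columns grow to the right and rows downward; lengths in mm; the calibration is good to about 2 mm. A picture is of the moment at which its call begins: read the wrist's pose just before it. get_calibration takes no time and is no camera call; for the wrist camera it gives the pose at the moment of the call.
- ctrl.close_job(): hands the job in, once; it reports no verdict.
Trained networks look in the newest picture that a camera, given by its name, has taken for a name from the list of things; names that differ only in an ending like _2 or _b are one class to them, and where a whole thing is asked for, a point or a joint stands for the part that bears it (a point fixed in the world has none). Each returns a list of dicts, best first, with "score" (0 to 1); they miss things now and then, are a little off and sometimes report something else, mostly with a low value. They report only what shows in the picture. A call takes as long as a camera call. They do not tell look-alikes from the thing itself.
- masks_of(camera, thing): "pixels" (480x640 bool, what is visible of it) and "location" ([column, row] in pixels, amid what is visible of it).
The state is a dict: "t": time; "qpos": joint angles; "qvel": joint speeds; "joint_torque": joint torques, N m; "ee_pos": TCP position; "orientation": TCP orientation; "ft_force": force on the tool from outside, world axes, zero at the start; "moment": the same for the moment, N m; "width": finger opening in mm.
Only numpy, scipy, OpenCV 4.12 (cv2) and the standard library are available. Lean on these libraries where they do the work, as an engineer would, in place of code of your own. Each camera call takes 0.05 s, during which the arm holds its last target. There are 200 camera calls.

## Working session

There is one attempt and no reset: what is moved stays moved. The work goes in short steps, Python scripts to look and compute and a shell command to move; the robot and the scene stay as the last step left them, time stands still between calls to the robot, and variables do not carry over. Pictures are saved under pics/ and viewed, about 8 in all and at most 12, crops included, and the job is handed in when it is done.

```bash
mkdir -p pics; cat > h.py <<'E'
import numpy as np, cv2
from workcell import get_obs, viewer, ctrl, masks_of
def cal(n):
    c=viewer.get_calibration(n);K=np.array([[c['fx'],0,c['cx']],[0,c['fy'],c['cy']],[0,0,1.]])
    return K,cv2.Rodrigues(np.array(c['rvec'],float))[0],np.array(c['tvec'],float).reshape(3)
def toworld(C,uv,z):
    K,R,t=C;uv=np.atleast_2d(uv).astype(float)
    d=(np.linalg.inv(K)@np.c_[uv,np.ones(len(uv))].T).T@R
    o=-R.T@t
    return o+d*((z-o[2])/d[:,2])[:,None]
def topix(C,P):
    K,R,t=C;p=(np.atleast_2d(P)@R.T+t)@K.T
    return p[:,:2]/p[:,2:]
def cloud(C,D,m=None):
    K,R,t=C;v,u=np.nonzero((D>0) if m is None else (m&(D>0)));z=D[v,u]
    p=np.c_[(u-K[0,2])/K[0,0]*z,(v-K[1,2])/K[1,1]*z,z]
    return (p-t)@R,u,v
def save(n,im): cv2.imwrite('pics/'+n,cv2.cvtColor(im,cv2.COLOR_RGB2BGR))
E
cat > a.py <<'E'
from h import *
o=get_obs();print(o['t'],o['ee_pos'],o['orientation'])
for n in('scene','side'):
    C=cal(n);im,D=viewer.get_image(n);save(n+'.png',im);np.savez(n,im=im,D=D)
    for th in('plate','pusher','disc'):
        for r in masks_of(n,th):
            P,u,v=cloud(C,D,r['pixels']);print(n,th,round(r['score'],2),np.round(r['location']),len(P),np.round(np.median(P,0)),np.round(im[v,u].mean(0)))
E
python3 a.py
```

```text
0.0 [243.02365354 575.21702746 221.91939551] [ 2.61763613e+00  1.73565380e+00 -1.98580479e-03]
scene plate 0.67 [285. 258.] 1785 [593. -25.  18.] [160. 157. 152.]
scene pusher 0.97 [407. 203.] 798 [374. 165.  24.] [129. 102.  40.]
scene pusher 0.83 [457. 269.] 909 [506. 296.  19.] [94. 59. 37.]
scene pusher 0.78 [458. 228.] 803 [401. 280.  23.] [72. 42. 67.]
scene pusher 0.56 [508. 277.] 998 [489. 394.  23.] [50. 81. 72.]
scene disc 0.69 [170. 192.] 863 [ 510. -355.    8.] [129. 121. 114.]
side plate 0.91 [341. 262.] 933 [582. -32.  20.] [118. 116. 108.]
side pusher 0.86 [224. 206.] 380 [475. 384.  30.] [45. 74. 65.]
side pusher 0.72 [211. 227.] 373 [384. 270.  44.] [67. 43. 63.]
side pusher 0.67 [412. 360.] 1264 [ 502. -362.    9.] [105. 101.  93.]
side pusher 0.63 [240. 219.] 414 [491. 285.  28.] [82. 57. 36.]
side pusher 0.57 [222. 252.] 575 [362. 154.  31.] [109.  90.  28.]
side disc 0.84 [416. 359.] 1217 [ 502. -362.    9.] [105. 101.  93.]
```

View pics/scene.png

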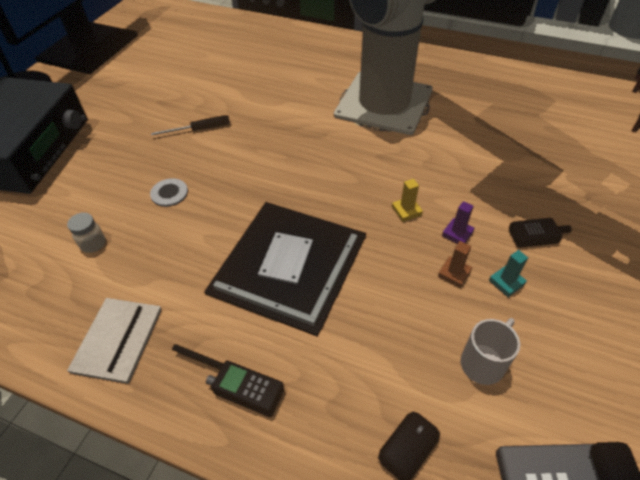

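```bash
python3 - <<'E'
from h import *
im=np.load('scene.npz')['im'];save('crop.png',cv2.resize(im[160:320,370:570],None,fx=4,fy=3.75,interpolation=cv2.INTER_CUBIC)[:600])
E
```

```text
(no output)
```

View pics/crop.png

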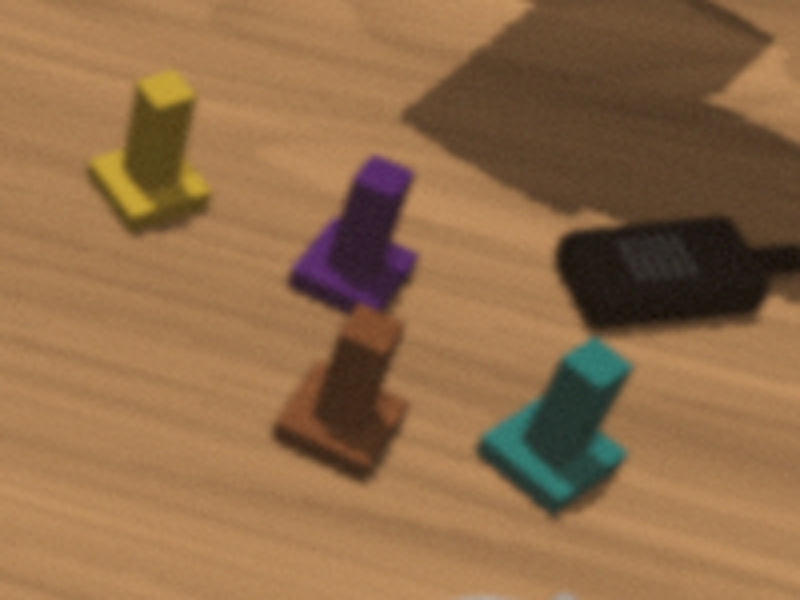

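Things with the pusher's shape: yellow (407,203), purple (458,228), brown wood (457,269) and teal (508,277). The crop confirms that the wooden one is the brown block at (457,269). The panel is at (285,258) on the board, and the fences are on its lower and right sides.

```bash
cat > fit.py <<'E'
from h import *
from scipy.optimize import minimize
def box(x0,x1,y0,y1,z0,z1): return np.array([[x,y,z] for x in(x0,x1) for y in(y0,y1) for z in(z0,z1)],float)
PUSH=[box(-25,25,-25,25,0,16),box(-12,12,-12,12,0,86)]
PLATE=[box(-55,55,-40,40,10,18)]
BOARD=[box(-235,25,-205,35,0,10)]
def place(parts,p):
    c,s=np.cos(p[2]),np.sin(p[2]);R=np.array([[c,-s,0],[s,c,0],[0,0,1]])
    return [q@R.T+[p[0],p[1],0] for q in parts]
def render(C,parts,S=4,shape=(480,640)):
    m=np.zeros((shape[0]*S,shape[1]*S),np.uint8)
    for q in parts:
        h=cv2.convexHull(((topix(C,q)+.5)*S-.5).astype(np.float32)); cv2.fillConvexPoly(m,np.round(h*16).astype(np.int32),1,shift=4)
    return cv2.resize(m.astype(np.float32),shape[::-1],interpolation=cv2.INTER_AREA)
def fit(views,parts,p0,yaws):
    best=None
    for y in yaws:
        def f(p):
            P=place(parts,[p[0],p[1],p[2]/100]);return sum(1-np.minimum(r:=render(C,P),m).sum()/np.maximum(r,m).sum() for C,m in views)/len(views)
        s=np.array([p0[0],p0[1],y*100]);r=minimize(f,s,method='Nelder-Mead',options=dict(initial_simplex=[s,s+[8,0,0],s+[0,8,0],s+[0,0,10]],xatol=.1,fatol=1e-5,maxiter=90))
        if best is None or r.fun<best.fun: best=r
    return np.r_[best.x[:2],np.degrees(best.x[2]/100),best.fun]
E
cat > b.py <<'E'
from fit import *
V={}
for n in('scene','side'):
    z=np.load(n+'.npz');C=cal(n);viewer.get_image(n)
    for th,loc in(('plate',[590,-28,18]),('pusher',[505,297,40])):
        rs=masks_of(n,th);q=topix(C,loc)[0]
        r=min(rs,key=lambda r:np.linalg.norm(np.array(r['location'])-q));print(n,th,q,r['location'])
        V.setdefault(th,[]).append((C,r['pixels'].astype(np.float32)))
    hsv=cv2.cvtColor(z['im'],cv2.COLOR_RGB2HSV);m=((hsv[...,1]<90)|(hsv[...,2]<60)).astype(np.uint8)
    m=cv2.morphologyEx(m,cv2.MORPH_OPEN,np.ones((3,3)))
    l=cv2.connectedComponents(m)[1];q=topix(C,[590,-28,18])[0].astype(int);m=cv2.morphologyEx((l==l[q[1],q[0]]).astype(np.uint8),cv2.MORPH_CLOSE,np.ones((5,5)))
    print('board px',m.sum(),cv2.boundingRect(m));V.setdefault('board',[]).append((C,m.astype(np.float32)))
ys=[-.2,0.,.2]
for k,v in(('scene',0),('side',1)):
  print(k,'pusher',fit([V['pusher'][v]],PUSH,(505,297),[-.6,-.2,.2,.6]).round(2),'plate',fit([V['plate'][v]],PLATE,(590,-28),[-.3,0,.3]).round(2),'board',fit([V['board'][v]],BOARD,(680,60),ys).round(2))
E
python3 b.py
```

```text
scene plate [283.93518181 256.93844164] [286.8, 256.9]
scene pusher [456.56666151 265.86120814] [454.2, 270.1]
board px 12282 (206, 204, 159, 131)
side plate [340.75441117 260.20583988] [337.9, 259.6]
side pusher [245.37870059 212.06147055] [243.7, 218.0]
board px 6211 (271, 227, 139, 81)
scene pusher [4.9365e+02 2.9604e+02 7.6200e+01 6.0000e-02] plate [ 5.8598e+02 -2.7340e+01  6.9300e+00  6.0000e-02] board [ 6.9373e+02  6.2170e+01 -1.1700e+00  5.0000e-02]
side pusher [ 4.9821e+02  3.0044e+02 -1.6240e+01  9.0000e-02] plate [ 5.8858e+02 -2.4470e+01  6.6400e+00  5.0000e-02] board [ 7.0111e+02  6.6890e+01 -1.5300e+00  2.0000e-02]
```

```bash
python3 -m inch '[{"tx":-1.5,"ty":3.2,"jaw":0.55},{"tx":-2.25,"ty":4.9},{"tx":-2.5,"ty":5.3},{"tx":-2.5,"ty":5.3},{"tx":-2.5,"ty":5.3},{"tx":-2.25,"ty":4.9},{"tx":-2.2,"ty":5.1,"az":-3.9},{"az":-4.0},{}]'
cat > w.py <<'E'
from fit import *
import sys
o=get_obs();C=cal('wrist');im,D=viewer.get_image('wrist');save(sys.argv[1],im);np.savez('wrist',im=im,D=D)
Rt=cv2.Rodrigues(np.array(o['orientation']))[0];th=np.degrees(np.arctan2(Rt[1,0],Rt[0,0]));print(o['t'],np.round(o['ee_pos'],1),'th',th.round(2),'z',Rt[:,2].round(3),o['ft_force'].round(1) if hasattr(o['ft_force'],'round') else o['ft_force'])
for t in sys.argv[2:]:
    for r in masks_of('wrist',t):
        P,u,v=cloud(C,D,r['pixels']);print(t,round(r['score'],2),np.round(r['location']),np.round(np.median(P,0)),im[v,u].mean(0).round(),len(P))
        if t=='pusher':
            T=P[P[:,2]>75];F=P[(P[:,2]>9)&(P[:,2]<22)]
            for N,A in(('top',T),('foot',F)):
                if len(A)>20: print(N,len(A),np.round(A.mean(0),1),cv2.minAreaRect(A[:,:2].astype(np.float32)))
        if len(P) and r['score']>.3:
            print(fit([(C,r['pixels'].astype(np.float32))],dict(pusher=PUSH,plate=PLATE)[t],np.median(P,0)[:2],[-.4,-.15,.15]).round(2))
E
python3 w.py w1.png pusher
```

```text
0.7 [243.2 575.7 222.7] th 67.1 z [ 0.  0. -1.] [0.6 0.3 0. ]
pusher 0.97 [260. 449.] [468. 404.  16.] [40. 96. 87.] 2051
foot 1157 [471.3 402.2  15.3] ((477.7713317871094, 397.8399963378906), (49.3685302734375, 50.669010162353516), 56.411170959472656)
[ 4.7978e+02  3.9646e+02 -3.2940e+01  5.0000e-02]
pusher 0.58 [190. 470.] [474. 309.  13.] [109.  70.  40.] 809
foot 549 [475.5 306.4  14.4] ((475.01202392578125, 305.02313232421875), (54.47251510620117, 21.771581649780273), 60.00535583496094)
[ 4.9534e+02  2.9675e+02 -1.2240e+01  4.0000e-02]$[0]: bad value
```

View pics/w1.png

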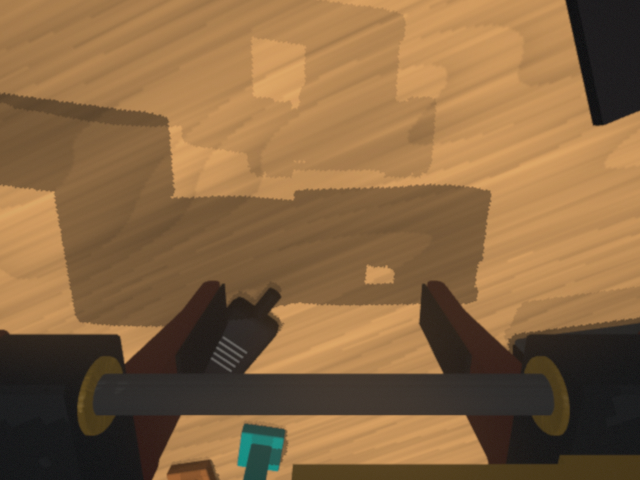

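The call was refused before anything moved, so rows seem to need every key. The wrist picture shows the teal block at (262,449) and the tip of the brown one at (190,470).

```bash
python3 -m inch '[{"tx":-1.5,"ty":3.2,"tz":0,"ax":0,"ay":0,"az":0,"jaw":0.55},{"tx":-2.25,"ty":4.9,"tz":0,"ax":0,"ay":0,"az":0,"jaw":0.55},{"tx":-2.5,"ty":5.3,"tz":0,"ax":0,"ay":0,"az":0,"jaw":0.55},{"tx":-2.5,"ty":5.3,"tz":0,"ax":0,"ay":0,"az":0,"jaw":0.55},{"tx":-2.5,"ty":5.3,"tz":0,"ax":0,"ay":0,"az":0,"jaw":0.55},{"tx":-2.25,"ty":4.9,"tz":0,"ax":0,"ay":0,"az":0,"jaw":0.55},{"tx":-2.2,"ty":5.1,"tz":0,"ax":0,"ay":0,"az":-3.9,"jaw":0.55},{"tx":0,"ty":0,"tz":0,"ax":0,"ay":0,"az":-4,"jaw":0.55},{"tx":0,"ty":0,"tz":0,"ax":0,"ay":0,"az":0,"jaw":0.55}]'
python3 w.py w2.png pusher
```

```text
t: 1.92
ee_pos: [495.6, 298.1, 222.6]
orientation: [-2.494, -1.91, 0.0]
ft_force: [-1.0, 0.3, -0.3]
width: 48.3
1.925 [495.6 298.1 222.6] th 74.88 z [-0.  0. -1.] [-1.   0.3 -0.3]
pusher 0.73 [137. 108.] [368. 173.  29.] [169. 144.  13.] 4783
top 1376 [365.8 167.9  84.7] ((365.4371032714844, 165.99267578125), (24.7452335357666, 24.49734878540039), 45.63212203979492)
foot 1993 [366.6 174.9  15.7] ((365.3533935546875, 165.9016876220703), (50.78545379638672, 50.22096252441406), 44.653564453125)
[3.6529e+02 1.6589e+02 4.5080e+01 4.0000e-02]
pusher 0.61 [422. 169.] [474. 391.  16.] [24. 96. 88.] 3463
top 1073 [478.1 396.   84.9] ((479.0633544921875, 397.0423889160156), (24.526302337646484, 23.96163558959961), 56.877010345458984)
foot 1803 [474.1 392.7  15.4] ((478.9471435546875, 397.0738830566406), (50.23766326904297, 50.046295166015625), 57.16315841674805)
[ 4.7871e+02  3.9683e+02 -3.2950e+01  3.0000e-02]
pusher 0.59 [275. 103.] [394. 288.  17.] [65. 36. 74.] 3306
top 1187 [390.9 283.5  85.4] ((390.7729797363281, 282.9377746582031), (24.15233612060547, 23.24267578125), 74.56502532958984)
foot 1852 [394.1 287.7  15.6] ((390.5812683105469, 282.754150390625), (50.25947189331055, 49.06215286254883), 74.83928680419922)
[ 3.9098e+02  2.8292e+02 -1.5220e+01  3.0000e-02]
```

View pics/w2.png

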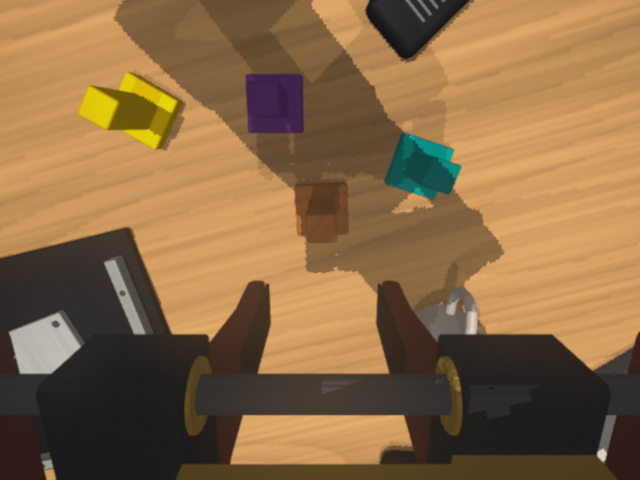

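The brown block shows at (322,210), to be gripped between the fingers after going down, and its neighbours are well clear. I'll measure it directly from the depth.

```bash
python3 - <<'E'
from fit import *
z=np.load('wrist.npz');C=cal('wrist');m=np.zeros((480,640),bool);m[176:248,288:356]=1
P,u,v=cloud(C,z['D'],m)
for a,b in((78,92),(11,20)):
    A=P[(P[:,2]>a)&(P[:,2]<b)];print(len(A),A.mean(0).round(1),cv2.minAreaRect(A[:,:2].astype(np.float32)))
mm=np.zeros((480,640));k=P[:,2]>6;mm[v[k],u[k]]=1
print(fit([(C,mm)],PUSH,(495,297),[-.2]))
E
```

```text
921 [493.2 299.1  85.3] ((494.1805725097656, 298.9102783203125), (24.028762817382812, 24.175657272338867), 77.35067749023438)
1609 [488.1 300.9  15.5] ((493.7751770019531, 299.0052490234375), (50.00344467163086, 49.674983978271484), 77.39228820800781)
[ 4.94183658e+02  2.98906550e+02 -1.26185861e+01  4.80873645e-02]
```

```bash
python3 -m inch '[{"tx":0.06,"ty":-0.15,"tz":2.5,"ax":0,"ay":0,"az":-2.5,"jaw":0.55},{"tx":0,"ty":0,"tz":5,"ax":0,"ay":0,"az":0,"jaw":0.55},{"tx":0,"ty":0,"tz":5,"ax":0,"ay":0,"az":0,"jaw":0.55},{"tx":0,"ty":0,"tz":4,"ax":0,"ay":0,"az":0,"jaw":0.55},{"tx":0,"ty":0,"tz":2.7,"ax":0,"ay":0,"az":0,"jaw":0.55},{"tx":0,"ty":0,"tz":0,"ax":0,"ay":0,"az":0,"jaw":0.55},{"tx":0,"ty":0,"tz":0,"ax":0,"ay":0,"az":0,"jaw":0},{"tx":0,"ty":0,"tz":0,"ax":0,"ay":0,"az":0,"jaw":0},{"tx":0,"ty":0,"tz":0,"ax":0,"ay":0,"az":0,"jaw":0},{"tx":0,"ty":0,"tz":0,"ax":0,"ay":0,"az":0,"jaw":0}]'
```

```text
t: 3.28
ee_pos: [494.6, 300.0, 31.9]
orientation: [2.45, 1.966, 0.002]
ft_force: [-1.7, -1.0, 6.5]
width: 23.7
```

```bash
python3 -m inch '[{"tx":0,"ty":0,"tz":-2,"ax":0,"ay":0,"az":0,"jaw":0},{"tx":0,"ty":0,"tz":-4,"ax":0,"ay":0,"az":0,"jaw":0},{"tx":-2,"ty":0.4,"tz":0,"ax":0,"ay":0,"az":0,"jaw":0},{"tx":-5,"ty":1,"tz":0,"ax":0,"ay":0,"az":0,"jaw":0},{"tx":-6,"ty":1.2,"tz":0,"ax":0,"ay":0,"az":0,"jaw":0},{"tx":-6,"ty":1.2,"tz":0,"ax":0,"ay":0,"az":0,"jaw":0},{"tx":-6,"ty":1.2,"tz":0,"ax":0,"ay":0,"az":0,"jaw":0},{"tx":-5,"ty":1,"tz":0,"ax":0,"ay":0,"az":0,"jaw":0},{"tx":-2.2,"ty":0.5,"tz":0,"ax":0,"ay":0,"az":0,"jaw":0},{"tx":0,"ty":0,"tz":0,"ax":0,"ay":0,"az":-5.6,"jaw":0},{"tx":0,"ty":0,"tz":0,"ax":0,"ay":0,"az":-5.6,"jaw":0},{"tx":0,"ty":0,"tz":0,"ax":0,"ay":0,"az":0,"jaw":0}]'
python3 w.py w3.png
cat > s.py <<'E'
from fit import *
import sys
o=get_obs();Rt=cv2.Rodrigues(np.array(o['orientation']))[0];print(round(o['t'],2),np.round(o['ee_pos'],1),'th',np.degrees(np.arctan2(Rt[1,0],Rt[0,0])).round(2))
for n in('scene','side'):
    C=cal(n);im,D=viewer.get_image(n);save(n+sys.argv[1]+'.png',im)
    hsv=cv2.cvtColor(im,cv2.COLOR_RGB2HSV)
    for r in masks_of(n,'plate')[:2]:
        print(n,'plate',round(r['score'],2),fit([(C,r['pixels'].astype(np.float32))],PLATE,cloud(C,D,r['pixels'])[0].mean(0)[:2],[0.]).round(2))
    for r in masks_of(n,'pusher'):
        P=cloud(C,D,r['pixels'])[0];m=np.median(P,0)
        if abs(m[0]-o['ee_pos'][0])<50 and abs(m[1]-o['ee_pos'][1])<50: print(n,'pusher',m.round(1),np.percentile(P,[2,98],axis=0).round(1))
E
python3 s.py 3
```

```text
t: 4.78
ee_pos: [486.8, -29.3, 90.5]
orientation: [-2.248, -2.194, 0.001]
ft_force: [0.3, 0.6, -0.9]
width: 24.0
4.775 [486.8 -29.3  90.5] th 88.6 z [-0.001  0.    -1.   ] [ 0.3  0.6 -0.9]
4.83 [487.  -29.1  90.5] th 88.55
scene plate 0.84 [ 5.8579e+02 -2.7000e+01  6.9900e+00  6.0000e-02]
scene plate 0.53 [684.36  43.04 -91.23   0.78]
scene pusher [499.9 -26.1  76.4] [[468.9 -52.2   9.6]
 [514.3  -4.5 145.7]]
side plate 0.9 [ 5.8855e+02 -2.3720e+01  5.4400e+00  1.0000e-01]
side pusher [477.6 -38.5  76.6] [[463.5 -55.5  61.6]
 [510.4  -8.5 142.2]]
```

View pics/w3.png

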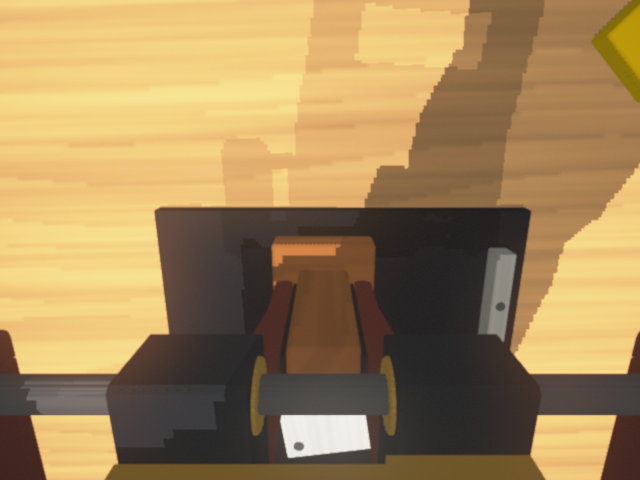

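The block is held upright and square to the board, whose edge lies flat along row 208. I'll locate the board from this picture.

```bash
python3 - <<'E'
from h import *
C=cal('wrist');p=toworld(C,[[156,208],[530,208],[168,335]],10);f=toworld(C,[[489,248],[480,334],[516,250]],24);ft=toworld(C,[[273,237],[374,237]],58+16)
print(p.round(1),f.round(1),ft.round(1))
d=p[1]-p[0];print('yaw',np.degrees(np.arctan2(-d[0],d[1])),np.linalg.norm(d));d=f[1]-f[0];print(np.degrees(np.arctan2(d[1],d[0])))
e=np.array([np.cos(-.0236),np.sin(-.0236)]);n=np.array([-e[1],e[0]])
print('corner x along e',p[:2,:2]@e+235,'corner y along n',f[:2,:2]@n,p[1,:2]@n-35,p[0,:2]@n+205, 'ang of foot',ft[:,:2]@e,ft[:,:2]@n)
E
```

```text
[[ 457.1 -132.1   10. ]
 [ 462.9  103.4   10. ]
 [ 546.7 -136.6   10. ]] [[484.2  74.   24. ]
 [543.   73.6  24. ]
 [485.9  90.6  24. ]] [[460.2 -50.5  74. ]
 [461.3  -2.6  74. ]]
yaw -1.398225718970454 235.54725065476006
-0.35055225833397297
corner x along e [695.11898015 695.3082759 ] corner y along n [85.41464897 86.44247785] 79.29782438184873 83.75064979014864 ang of foot [461.2184915  461.25153484] [-39.582053     8.25391869]
```

```bash
python3 -m inch '[{"tx":0.4,"ty":0,"tz":2,"ax":0,"ay":0,"az":0,"jaw":0},{"tx":0,"ty":0,"tz":2,"ax":0,"ay":0,"az":0,"jaw":0},{"tx":0,"ty":0,"tz":0.6,"ax":0,"ay":0,"az":0,"jaw":0},{"tx":0,"ty":0,"tz":0,"ax":0,"ay":0,"az":0,"jaw":0},{"tx":0,"ty":0.6,"tz":0,"ax":0,"ay":0,"az":0,"jaw":0},{"tx":0,"ty":0.6,"tz":0,"ax":0,"ay":0,"az":0,"jaw":0}]'
python3 -m inch '[{"tx":0,"ty":0.4,"tz":0,"ax":0,"ay":0,"az":0,"jaw":0},{"tx":0,"ty":0.4,"tz":0,"ax":0,"ay":0,"az":0,"jaw":0},{"tx":0,"ty":0.4,"tz":0,"ax":0,"ay":0,"az":0,"jaw":0},{"tx":0,"ty":0.4,"tz":0,"ax":0,"ay":0,"az":0,"jaw":0},{"tx":0,"ty":0.4,"tz":0,"ax":0,"ay":0,"az":0,"jaw":0},{"tx":0,"ty":0.4,"tz":0,"ax":0,"ay":0,"az":0,"jaw":0},{"tx":0,"ty":0.4,"tz":0,"ax":0,"ay":0,"az":0,"jaw":0},{"tx":0,"ty":0.4,"tz":0,"ax":0,"ay":0,"az":0,"jaw":0},{"tx":0,"ty":0.4,"tz":0,"ax":0,"ay":0,"az":0,"jaw":0},{"tx":0,"ty":0.4,"tz":0,"ax":0,"ay":0,"az":0,"jaw":0},{"tx":0,"ty":0.4,"tz":0,"ax":0,"ay":0,"az":0,"jaw":0}]'
python3 s.py 4
```

```text
t: 5.88
ee_pos: [501.0, -25.1, 45.4]
orientation: [2.246, 2.195, 0.002]
ft_force: [1.1, -0.1, -1.1]
width: 24.1
t: 7.25
ee_pos: [544.0, -26.0, 44.7]
orientation: [-2.246, -2.196, 0.0]
ft_force: [-2.9, 0.1, -0.1]
width: 24.0
7.25 [544.  -26.   44.7] th 88.69
scene plate 0.79 [ 6.2431e+02 -3.5710e+01 -1.5900e+00  4.0000e-02]
scene pusher [557.  -23.   30.6] [[525.4 -48.3  19.5]
 [570.3  -1.4  99.2]]
side plate 0.72 [ 6.2843e+02 -3.3200e+01 -7.0000e-01  1.3000e-01]
side pusher [534.9 -34.1  31.2] [[520.4 -52.9  15.4]
 [567.5  -2.8  99.9]]
```

```bash
python3 -m inch '[{"tx":0,"ty":0.3,"tz":0,"ax":0,"ay":0,"az":0,"jaw":0},{"tx":0,"ty":0.3,"tz":0,"ax":0,"ay":0,"az":0,"jaw":0},{"tx":0,"ty":0.3,"tz":0,"ax":0,"ay":0,"az":0,"jaw":0},{"tx":0,"ty":0.2,"tz":0,"ax":0,"ay":0,"az":0,"jaw":0},{"tx":0,"ty":0,"tz":0,"ax":0,"ay":0,"az":0,"jaw":0}]'
python3 -m inch '[{"tx":0,"ty":0.1,"tz":0,"ax":0,"ay":0,"az":0,"jaw":0},{"tx":0,"ty":0.1,"tz":0,"ax":0,"ay":0,"az":0,"jaw":0},{"tx":0,"ty":0,"tz":0,"ax":0,"ay":0,"az":0,"jaw":0}]'
python3 -m inch '[{"tx":0,"ty":0.1,"tz":0,"ax":0,"ay":0,"az":0,"jaw":0},{"tx":0,"ty":0.1,"tz":0,"ax":0,"ay":0,"az":0,"jaw":0},{"tx":0,"ty":0,"tz":0,"ax":0,"ay":0,"az":0,"jaw":0}]'
```

```text
t: 8.18
ee_pos: [555.2, -26.3, 44.7]
orientation: [2.246, 2.196, 0.001]
ft_force: [-1.0, 0.1, -1.8]
width: 23.8
t: 8.55
ee_pos: [557.1, -26.3, 44.7]
orientation: [2.246, 2.196, 0.001]
ft_force: [-1.1, 1.4, -1.8]
width: 23.5
t: 8.93
ee_pos: [558.6, -26.3, 44.6]
orientation: [-2.246, -2.196, 0.001]
ft_force: [-3.8, 0.6, -0.2]
width: 24.1
```

```bash
for i in 1; do python3 -m inch '[{"tx":0,"ty":0.1,"tz":0,"ax":0,"ay":0,"az":0,"jaw":0},{"tx":0,"ty":0,"tz":0,"ax":0,"ay":0,"az":0,"jaw":0}]'; done
python3 -m inch '[{"tx":0,"ty":0.1,"tz":0,"ax":0,"ay":0,"az":0,"jaw":0},{"tx":0,"ty":0,"tz":0,"ax":0,"ay":0,"az":0,"jaw":0}]'
python3 -m inch '[{"tx":0,"ty":0.1,"tz":0,"ax":0,"ay":0,"az":0,"jaw":0},{"tx":0,"ty":0,"tz":0,"ax":0,"ay":0,"az":0,"jaw":0}]'
```

```text
t: 9.18
ee_pos: [558.6, -26.3, 44.5]
orientation: [-2.245, -2.195, 0.003]
ft_force: [-5.8, -0.0, 2.7]
width: 23.9
t: 9.43
ee_pos: [558.8, -26.3, 44.4]
orientation: [-2.244, -2.194, 0.005]
ft_force: [-8.5, -0.1, 4.0]
width: 23.8
t: 9.68
ee_pos: [558.8, -26.3, 44.2]
orientation: [-2.243, -2.193, 0.007]
ft_force: [-10.2, -0.3, 6.0]
width: 23.8
```

```bash
python3 -m inch '[{"tx":0,"ty":-0.8,"tz":0,"ax":0,"ay":0,"az":0,"jaw":0},{"tx":0,"ty":-1.0,"tz":0,"ax":0,"ay":0,"az":0,"jaw":0},{"tx":0,"ty":0,"tz":-3,"ax":0,"ay":0,"az":0,"jaw":0},{"tx":-4.4,"ty":2,"tz":0,"ax":0,"ay":0,"az":0,"jaw":0},{"tx":-4.4,"ty":4,"tz":0,"ax":0,"ay":0,"az":0,"jaw":0},{"tx":0,"ty":3.9,"tz":0,"ax":0,"ay":0,"az":0,"jaw":0},{"tx":0,"ty":0,"tz":0,"ax":0,"ay":0,"az":0,"jaw":0}]'
python3 s.py 5
```

```text
t: 10.55
ee_pos: [643.5, -117.1, 75.1]
orientation: [2.245, 2.193, 0.004]
ft_force: [-0.4, 0.0, -1.2]
width: 24.0
10.55 [ 643.5 -117.1   75.1] th 88.65
scene plate 0.77 [ 6.3379e+02 -3.5550e+01 -1.7100e+00  7.0000e-02]
scene pusher [ 656.5 -111.    59.7] [[ 623.  -140.3   45.1]
 [ 670.3  -92.3  126.9]]
side plate 0.84 [ 6.410e+02 -3.319e+01 -8.600e-01  2.100e-01]
side pusher [ 629.4 -122.6   60.4] [[ 615.1 -141.8   19.4]
 [ 680.   -66.4  129.5]]
```

View pics/scene5.png

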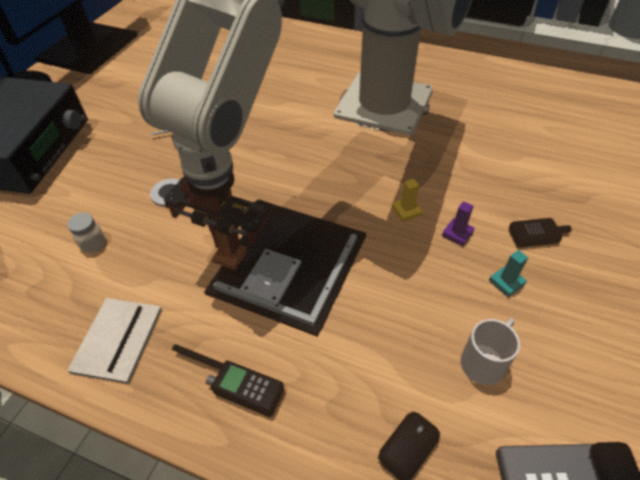

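The panel lies along the lower (x) fence at about (272,277), and the block hangs beside its free long edge at (230,255). Next is the push toward +y.

```bash
python3 -m inch '[{"tx":0,"ty":0,"tz":1.5,"ax":0,"ay":0,"az":0,"jaw":0},{"tx":0,"ty":0,"tz":1.5,"ax":0,"ay":0,"az":0,"jaw":0},{"tx":0,"ty":0,"tz":0,"ax":0,"ay":0,"az":0,"jaw":0},{"tx":0.6,"ty":0,"tz":0,"ax":0,"ay":0,"az":0,"jaw":0},{"tx":0.6,"ty":0,"tz":0,"ax":0,"ay":0,"az":0,"jaw":0},{"tx":0.4,"ty":0,"tz":0,"ax":0,"ay":0,"az":0,"jaw":0},{"tx":0.4,"ty":0,"tz":0,"ax":0,"ay":0,"az":0,"jaw":0},{"tx":0.4,"ty":0,"tz":0,"ax":0,"ay":0,"az":0,"jaw":0},{"tx":0.4,"ty":0,"tz":0,"ax":0,"ay":0,"az":0,"jaw":0}]'
python3 -m inch '[{"tx":0.4,"ty":0,"tz":0,"ax":0,"ay":0,"az":0,"jaw":0},{"tx":0.4,"ty":0,"tz":0,"ax":0,"ay":0,"az":0,"jaw":0},{"tx":0.4,"ty":0,"tz":0,"ax":0,"ay":0,"az":0,"jaw":0},{"tx":0.4,"ty":0,"tz":0,"ax":0,"ay":0,"az":0,"jaw":0},{"tx":0.4,"ty":0,"tz":0,"ax":0,"ay":0,"az":0,"jaw":0},{"tx":0.4,"ty":0,"tz":0,"ax":0,"ay":0,"az":0,"jaw":0},{"tx":0.4,"ty":0,"tz":0,"ax":0,"ay":0,"az":0,"jaw":0},{"tx":0.4,"ty":0,"tz":0,"ax":0,"ay":0,"az":0,"jaw":0},{"tx":0.4,"ty":0,"tz":0,"ax":0,"ay":0,"az":0,"jaw":0},{"tx":0.4,"ty":0,"tz":0,"ax":0,"ay":0,"az":0,"jaw":0},{"tx":0,"ty":0,"tz":0,"ax":0,"ay":0,"az":0,"jaw":0}]'
python3 s.py 6
```

```text
t: 11.98
ee_pos: [641.6, -88.3, 44.9]
orientation: [2.246, 2.196, -0.0]
ft_force: [0.1, -2.6, 0.2]
width: 24.1
t: 13.35
ee_pos: [642.1, -47.5, 44.5]
orientation: [-2.246, -2.196, -0.0]
ft_force: [0.2, 0.6, -1.5]
width: 23.8
13.35 [642.1 -47.5  44.5] th 88.7
scene plate 0.77 [ 6.3553e+02  1.7260e+01 -1.5200e+00  9.0000e-02]
scene plate 0.24 [ 4.9980e+02 -3.5227e+02  5.7500e+00  4.1000e-01]
side plate 0.93 [6.4035e+02 2.0260e+01 2.6300e+00 3.1000e-01]
side pusher [632.2 -56.1  31.6] [[617.6 -74.1  11.6]
 [666.7 -24.7 100.9]]
```

```bash
python3 -m inch '[{"tx":0.2,"ty":0,"tz":0,"ax":0,"ay":0,"az":0,"jaw":0},{"tx":0.2,"ty":0,"tz":0,"ax":0,"ay":0,"az":0,"jaw":0},{"tx":0.1,"ty":0,"tz":0,"ax":0,"ay":0,"az":0,"jaw":0},{"tx":0,"ty":0,"tz":0,"ax":0,"ay":0,"az":0,"jaw":0}]'
python3 -m inch '[{"tx":0.1,"ty":0,"tz":0,"ax":0,"ay":0,"az":0,"jaw":0},{"tx":0.1,"ty":0,"tz":0,"ax":0,"ay":0,"az":0,"jaw":0},{"tx":0,"ty":0,"tz":0,"ax":0,"ay":0,"az":0,"jaw":0}]'
python3 -m inch '[{"tx":0.1,"ty":0,"tz":0,"ax":0,"ay":0,"az":0,"jaw":0},{"tx":0.1,"ty":0,"tz":0,"ax":0,"ay":0,"az":0,"jaw":0},{"tx":0,"ty":0,"tz":0,"ax":0,"ay":0,"az":0,"jaw":0}]'
python3 -m inch '[{"tx":0.1,"ty":0,"tz":0,"ax":0,"ay":0,"az":0,"jaw":0},{"tx":0,"ty":0,"tz":0,"ax":0,"ay":0,"az":0,"jaw":0}]'
```

```text
t: 14.15
ee_pos: [642.5, -43.1, 44.7]
orientation: [-2.246, -2.196, -0.0]
ft_force: [-0.4, 0.3, -1.5]
width: 24.0
t: 14.52
ee_pos: [642.5, -41.2, 44.7]
orientation: [2.247, 2.196, 0.0]
ft_force: [0.4, -0.1, -1.1]
width: 23.6
t: 14.9
ee_pos: [642.6, -39.1, 44.7]
orientation: [-2.247, -2.196, -0.0]
ft_force: [-0.8, -0.1, -0.9]
width: 24.0
t: 15.15
ee_pos: [642.6, -38.2, 44.7]
orientation: [-2.247, -2.196, -0.0]
ft_force: [0.1, -0.8, -1.2]
width: 23.8
```

```bash
python3 -m inch '[{"tx":0.1,"ty":0,"tz":0,"ax":0,"ay":0,"az":0,"jaw":0},{"tx":0.1,"ty":0,"tz":0,"ax":0,"ay":0,"az":0,"jaw":0},{"tx":0,"ty":0,"tz":0,"ax":0,"ay":0,"az":0,"jaw":0}]'
python3 -m inch '[{"tx":0.1,"ty":0,"tz":0,"ax":0,"ay":0,"az":0,"jaw":0},{"tx":0,"ty":0,"tz":0,"ax":0,"ay":0,"az":0,"jaw":0}]'
python3 -m inch '[{"tx":0.1,"ty":0,"tz":0,"ax":0,"ay":0,"az":0,"jaw":0},{"tx":0,"ty":0,"tz":0,"ax":0,"ay":0,"az":0,"jaw":0}]'
```

```text
t: 15.52
ee_pos: [642.7, -36.1, 44.7]
orientation: [2.247, 2.196, 0.0]
ft_force: [0.6, -0.8, -1.3]
width: 24.0
t: 15.78
ee_pos: [642.7, -35.2, 44.7]
orientation: [2.247, 2.196, 0.0]
ft_force: [-1.0, -1.3, -1.1]
width: 24.2
t: 16.02
ee_pos: [642.7, -34.1, 44.7]
orientation: [-2.247, -2.196, -0.0]
ft_force: [0.3, -0.4, -1.3]
width: 23.8
```

```bash
python3 s.py 7;  python3 -m inch '[{"tx":0.1,"ty":0,"tz":0,"ax":0,"ay":0,"az":0,"jaw":0},{"tx":0,"ty":0,"tz":0,"ax":0,"ay":0,"az":0,"jaw":0}]'
python3 -m inch '[{"tx":0.1,"ty":0,"tz":0,"ax":0,"ay":0,"az":0,"jaw":0},{"tx":0,"ty":0,"tz":0,"ax":0,"ay":0,"az":0,"jaw":0}]'; python3 - <<'E'
import cv2
im=cv2.imread('pics/scene7.png')[190:340,190:390];cv2.imwrite('pics/c7.png',cv2.resize(im,None,fx=4,fy=4,interpolation=cv2.INTER_CUBIC))
E
```

```text
16.02 [642.7 -34.1  44.7] th 88.7
scene plate 0.96 [ 6.3703e+02  3.0540e+01 -2.5200e+00  8.0000e-02]
scene pusher [655.7 -30.5  30.1] [[626.4 -58.4  14.7]
 [670.2  -9.3  99.4]]
side plate 0.83 [6.4085e+02 3.6670e+01 3.4700e+00 2.8000e-01]
side plate 0.66 [ 510.03 -104.21   -2.64    0.76]
side pusher [632.9 -42.2  31.2] [[618.7 -60.7  13.1]
 [667.3 -12.3 100.3]]
t: 16.58
ee_pos: [642.7, -33.3, 44.7]
orientation: [2.247, 2.196, -0.0]
ft_force: [0.1, -2.0, -1.0]
width: 23.7
t: 16.82
ee_pos: [642.7, -32.2, 44.7]
orientation: [2.247, 2.196, 0.0]
ft_force: [-1.0, -2.5, -0.8]
width: 23.7
```

View pics/c7.png

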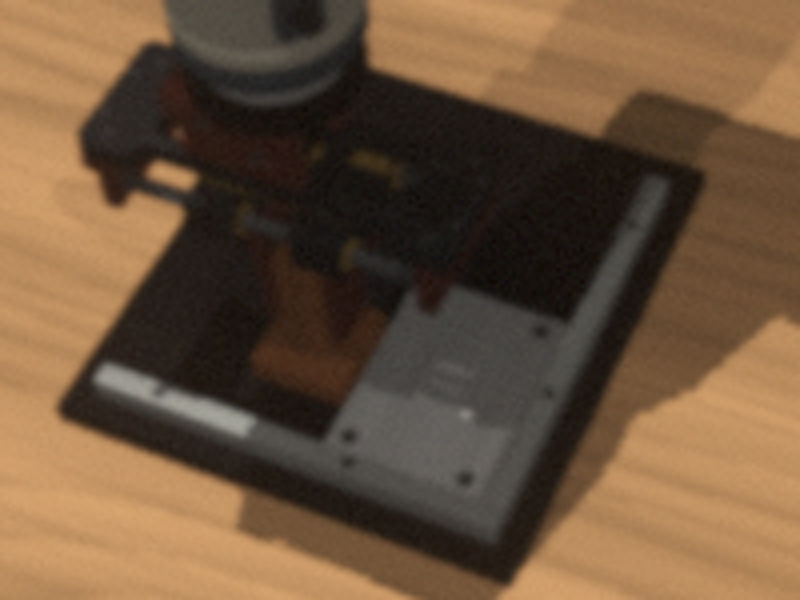

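In the crop the panel (about (460,390)) is nearly against the right fence and flush with the lower one. I'll keep nudging until the force rises.

```bash
python3 -m inch '[{"tx":0.1,"ty":0,"tz":0,"ax":0,"ay":0,"az":0,"jaw":0},{"tx":0,"ty":0,"tz":0,"ax":0,"ay":0,"az":0,"jaw":0}]'
python3 -m inch '[{"tx":0.1,"ty":0,"tz":0,"ax":0,"ay":0,"az":0,"jaw":0},{"tx":0,"ty":0,"tz":0,"ax":0,"ay":0,"az":0,"jaw":0}]'
python3 -m inch '[{"tx":0.1,"ty":0,"tz":0,"ax":0,"ay":0,"az":0,"jaw":0},{"tx":0,"ty":0,"tz":0,"ax":0,"ay":0,"az":0,"jaw":0}]'
```

```text
t: 17.08
ee_pos: [642.7, -31.3, 44.7]
orientation: [2.247, 2.196, -0.0]
ft_force: [-1.3, -2.3, -0.3]
width: 23.6
t: 17.32
ee_pos: [642.6, -31.1, 44.7]
orientation: [2.246, 2.196, -0.001]
ft_force: [-0.4, -5.3, -0.3]
width: 23.5
t: 17.58
ee_pos: [642.6, -31.0, 44.8]
orientation: [2.245, 2.195, -0.003]
ft_force: [-0.7, -10.6, -0.3]
width: 23.6
```

```bash
python3 -m inch '[{"tx":-0.7,"ty":0,"tz":0,"ax":0,"ay":0,"az":0,"jaw":0},{"tx":-1.0,"ty":0,"tz":0,"ax":0,"ay":0,"az":0,"jaw":0},{"tx":0,"ty":0,"tz":-3,"ax":0,"ay":0,"az":0,"jaw":0},{"tx":0,"ty":-4.9,"tz":0,"ax":0,"ay":0,"az":0,"jaw":0},{"tx":2.6,"ty":-4.9,"tz":0,"ax":0,"ay":0,"az":0,"jaw":0},{"tx":5.2,"ty":0,"tz":0,"ax":0,"ay":0,"az":0,"jaw":0},{"tx":0,"ty":0,"tz":0,"ax":0,"ay":0,"az":0,"jaw":0},{"tx":0,"ty":0,"tz":1.5,"ax":0,"ay":0,"az":0,"jaw":0},{"tx":0,"ty":0,"tz":1.5,"ax":0,"ay":0,"az":0,"jaw":0},{"tx":0,"ty":0,"tz":0,"ax":0,"ay":0,"az":0,"jaw":0}]'
python3 -m inch '[{"tx":0,"ty":0.3,"tz":0,"ax":0,"ay":0,"az":0,"jaw":0},{"tx":0,"ty":0.3,"tz":0,"ax":0,"ay":0,"az":0,"jaw":0},{"tx":0,"ty":0.3,"tz":0,"ax":0,"ay":0,"az":0,"jaw":0},{"tx":0,"ty":0.2,"tz":0,"ax":0,"ay":0,"az":0,"jaw":0},{"tx":0,"ty":0,"tz":0,"ax":0,"ay":0,"az":0,"jaw":0}]'
```

```text
t: 18.82
ee_pos: [545.2, 33.0, 42.8]
orientation: [-2.247, -2.193, 0.004]
ft_force: [-0.4, -0.4, -1.0]
width: 24.1
t: 19.45
ee_pos: [557.4, 33.8, 44.8]
orientation: [2.246, 2.196, 0.0]
ft_force: [-0.5, -0.3, -2.0]
width: 23.8
```

```bash
python3 -m inch '[{"tx":0,"ty":0.1,"tz":0,"ax":0,"ay":0,"az":0,"jaw":0},{"tx":0,"ty":0.1,"tz":0,"ax":0,"ay":0,"az":0,"jaw":0},{"tx":0,"ty":0,"tz":0,"ax":0,"ay":0,"az":0,"jaw":0}]'
python3 -m inch '[{"tx":0,"ty":0.1,"tz":0,"ax":0,"ay":0,"az":0,"jaw":0},{"tx":0,"ty":0,"tz":0,"ax":0,"ay":0,"az":0,"jaw":0}]'
python3 -m inch '[{"tx":0,"ty":0.1,"tz":0,"ax":0,"ay":0,"az":0,"jaw":0},{"tx":0,"ty":0,"tz":0,"ax":0,"ay":0,"az":0,"jaw":0}]'
python3 -m inch '[{"tx":0,"ty":0.1,"tz":0,"ax":0,"ay":0,"az":0,"jaw":0},{"tx":0,"ty":0,"tz":0,"ax":0,"ay":0,"az":0,"jaw":0}]'
```

```text
t: 19.82
ee_pos: [559.2, 33.7, 44.7]
orientation: [-2.247, -2.196, 0.0]
ft_force: [0.7, 0.7, -0.8]
width: 24.1
t: 20.08
ee_pos: [559.5, 33.7, 44.5]
orientation: [-2.246, -2.195, 0.002]
ft_force: [-2.4, 1.1, 0.3]
width: 23.8
t: 20.32
ee_pos: [560.0, 33.6, 44.4]
orientation: [-2.246, -2.195, 0.003]
ft_force: [-4.3, 0.4, 1.5]
width: 23.7
t: 20.58
ee_pos: [560.1, 33.6, 44.2]
orientation: [-2.245, -2.194, 0.005]
ft_force: [-7.2, -0.2, 3.4]
width: 24.0
```

```bash
python3 -m inch '[{"tx":0,"ty":-0.8,"tz":0,"ax":0,"ay":0,"az":0,"jaw":0},{"tx":0,"ty":-1.2,"tz":0,"ax":0,"ay":0,"az":0,"jaw":0},{"tx":0,"ty":0,"tz":-4,"ax":0,"ay":0,"az":0,"jaw":0},{"tx":0,"ty":4,"tz":-5,"ax":0,"ay":0,"az":0,"jaw":0},{"tx":0,"ty":4,"tz":-5,"ax":0,"ay":0,"az":0,"jaw":0},{"tx":0,"ty":4,"tz":-5,"ax":0,"ay":0,"az":0,"jaw":0},{"tx":0,"ty":4,"tz":0,"ax":0,"ay":0,"az":0,"jaw":0},{"tx":0,"ty":0,"tz":0,"ax":0,"ay":0,"az":0,"jaw":0}]'
python3 w.py w8.png plate
```

```text
t: 21.58
ee_pos: [701.2, 30.4, 231.4]
orientation: [2.245, 2.194, 0.003]
ft_force: [-0.2, -1.1, -1.9]
width: 23.6
21.575 [701.2  30.4 231.4] th 88.69 z [ 0.003 -0.    -1.   ] [-0.2 -1.1 -1.9]
plate 0.69 [326. 139.] [637.  35.  18.] [209. 206. 199.] 10251
[ 6.4094e+02  3.5230e+01 -1.4200e+00  2.0000e-02]
```

View pics/w8.png

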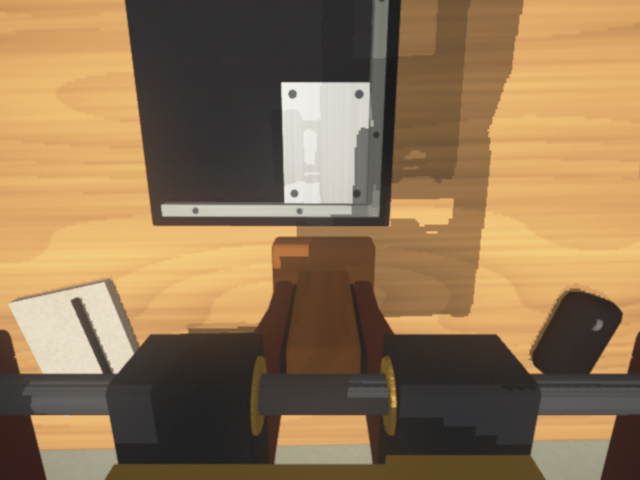

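The panel (326,140) sits in the corner of the fences. A zoom will show any remaining gap.

```bash
python3 - <<'E'
from h import *
z=np.load('wrist.npz');im=z['im'];save('c8.png',cv2.resize(im[70:230,265:405],None,fx=3.7,fy=3.7,interpolation=cv2.INTER_CUBIC))
C=cal('wrist');P,u,v=cloud(C,z['D']);Z=np.zeros((480,640));Z[v,u]=P[:,2]
print('rows',Z[196:218,300].round(0),'\ncols',Z[100,360:388].round(0))
print('grey r',im[196:216,305].mean(1).round(),'c',im[110,360:388].mean(1).round())
E
```

```text
rows [16. 15. 18. 17. 16. 14. 16. 16. 21. 22. 22. 22. 22. 22. 22. 22. 23. 23.
 23. 22. 21.  9.] 
cols [16. 15. 17. 18. 16. 18. 19. 16. 17. 18. 16. 22. 22. 23. 24. 21. 22. 24.
 22. 23. 23. 23. 22. 23. 20.  9.  8.  8.]
grey r [227. 227. 227. 227. 227. 226. 221. 172. 123. 164. 193. 197. 195. 195.
 198. 201. 200. 196. 191. 188.] c [215. 215. 213. 211. 212. 213. 213. 210. 196. 156. 131. 126. 100.  97.
  97.  96.  97.  97.  98.  97.  96.  95.  94.  75.  41.  30.  29.  26.]
```

View pics/c8.png

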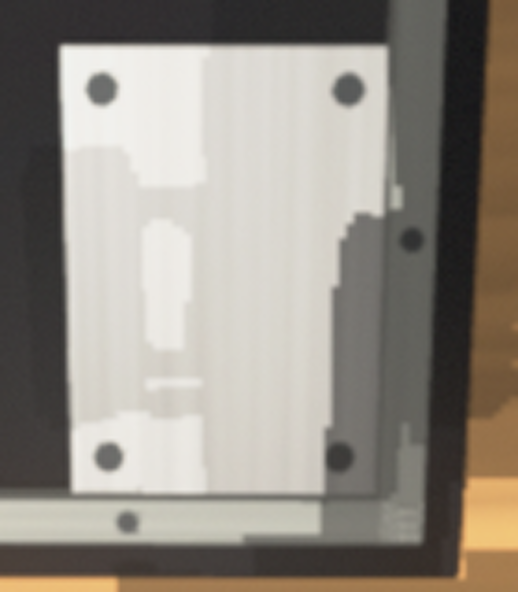

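The panel is flush with both fences, with no black board showing between. Now I'll set the block on the open desk at about (560, 210).

```bash
python3 -m inch '[{"tx":2.0,"ty":-1.5,"tz":0,"ax":0,"ay":0,"az":0,"jaw":0},{"tx":4.2,"ty":-3.5,"tz":0,"ax":0,"ay":0,"az":0,"jaw":0},{"tx":4.6,"ty":-3.9,"tz":0,"ax":0,"ay":0,"az":0,"jaw":0},{"tx":4.6,"ty":-3.6,"tz":0,"ax":0,"ay":0,"az":0,"jaw":0},{"tx":2.3,"ty":-2.0,"tz":3,"ax":0,"ay":0,"az":0,"jaw":0},{"tx":0,"ty":0,"tz":5,"ax":0,"ay":0,"az":0,"jaw":0},{"tx":0,"ty":0,"tz":5,"ax":0,"ay":0,"az":0,"jaw":0},{"tx":0,"ty":0,"tz":4,"ax":0,"ay":0,"az":0,"jaw":0},{"tx":0,"ty":0,"tz":1.8,"ax":0,"ay":0,"az":0,"jaw":0},{"tx":0,"ty":0,"tz":0,"ax":0,"ay":0,"az":0,"jaw":0}]'
python3 -m inch '[{"tx":0,"ty":0,"tz":0.3,"ax":0,"ay":0,"az":0,"jaw":0},{"tx":0,"ty":0,"tz":0,"ax":0,"ay":0,"az":0,"jaw":0},{"tx":0,"ty":0,"tz":0,"ax":0,"ay":0,"az":0,"jaw":0}]'
```

```text
t: 22.92
ee_pos: [556.9, 210.8, 42.5]
orientation: [-2.245, -2.196, 0.003]
ft_force: [-0.3, -1.3, -2.5]
width: 24.1
t: 23.3
ee_pos: [559.0, 210.9, 41.1]
orientation: [2.246, 2.195, 0.002]
ft_force: [1.3, -0.1, -1.2]
width: 24.1
```

```bash
python3 -m inch '[{"tx":0,"ty":0,"tz":0.5,"ax":0,"ay":0,"az":0,"jaw":0},{"tx":0,"ty":0,"tz":0.3,"ax":0,"ay":0,"az":0,"jaw":0},{"tx":0,"ty":0,"tz":0,"ax":0,"ay":0,"az":0,"jaw":0},{"tx":0,"ty":0,"tz":0,"ax":0,"ay":0,"az":0,"jaw":0}]'
python3 -m inch '[{"tx":0,"ty":0,"tz":0.1,"ax":0,"ay":0,"az":0,"jaw":0},{"tx":0,"ty":0,"tz":0,"ax":0,"ay":0,"az":0,"jaw":0}]'
python3 -m inch '[{"tx":0,"ty":0,"tz":0.1,"ax":0,"ay":0,"az":0,"jaw":0},{"tx":0,"ty":0,"tz":0,"ax":0,"ay":0,"az":0,"jaw":0}]'
```

```text
t: 23.8
ee_pos: [558.2, 210.7, 31.9]
orientation: [-2.247, -2.196, 0.001]
ft_force: [-0.4, -0.5, -0.1]
width: 23.9
t: 24.05
ee_pos: [558.3, 210.7, 31.7]
orientation: [-2.247, -2.196, 0.0]
ft_force: [-1.6, -0.9, 7.2]
width: 23.9
t: 24.3
ee_pos: [558.4, 210.7, 31.7]
orientation: [-2.247, -2.196, 0.0]
ft_force: [-4.3, -1.6, 15.6]
width: 23.9
```

```bash
python3 -m inch '[{"tx":0,"ty":0,"tz":-0.1,"ax":0,"ay":0,"az":0,"jaw":0},{"tx":0,"ty":0,"tz":0,"ax":0,"ay":0,"az":0,"jaw":0.6},{"tx":0,"ty":0,"tz":0,"ax":0,"ay":0,"az":0,"jaw":0.6},{"tx":0,"ty":0,"tz":0,"ax":0,"ay":0,"az":0,"jaw":0.6},{"tx":0,"ty":0,"tz":0,"ax":0,"ay":0,"az":0,"jaw":0.6},{"tx":0,"ty":0,"tz":-1,"ax":0,"ay":0,"az":0,"jaw":0.6},{"tx":0,"ty":0,"tz":-4,"ax":0,"ay":0,"az":0,"jaw":0.6},{"tx":0,"ty":0,"tz":-5,"ax":0,"ay":0,"az":0,"jaw":0.6},{"tx":0,"ty":0,"tz":-5,"ax":0,"ay":0,"az":0,"jaw":0.6},{"tx":0,"ty":0,"tz":0,"ax":0,"ay":0,"az":0,"jaw":0.6}]'
python3 s.py 9
```

```text
t: 25.55
ee_pos: [561.0, 211.7, 186.2]
orientation: [2.244, 2.193, 0.013]
ft_force: [0.7, -0.7, -0.3]
width: 52.3
25.55 [561.  211.7 186.2] th 88.7
scene plate 0.8 [ 6.3343e+02  3.1080e+01 -1.2500e+00  1.4000e-01]
scene pusher [571.  211.5  18.7] [[539.5 186.2   1.9]
 [585.3 234.5  87.6]]
side plate 0.56 [ 6.4357e+02  3.5870e+01 -1.4300e+00  9.0000e-02]
side pusher [553.6 199.4  29.5] [[535.2 183.7   2.4]
 [584.6 232.   88. ]]
```

View pics/scene9.png

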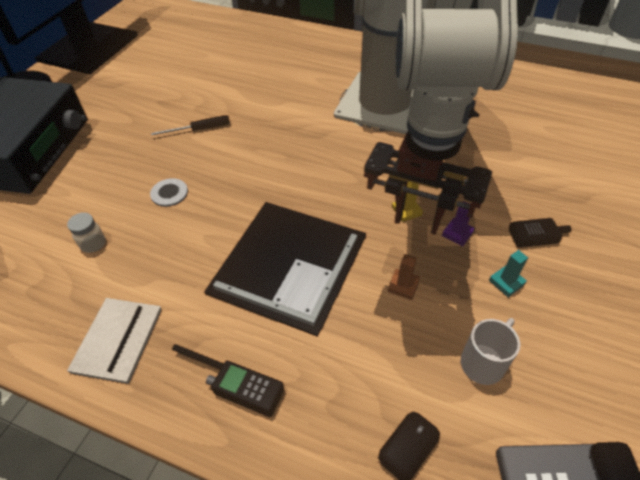

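The block stands upright on the desk at (404,280), clear of the board and released. The panel is in the corner at (303,288), and the round plate at (169,192) is untouched. Handing in.

```bash
python3 -c "from workcell import ctrl;print(ctrl.close_job())"
```

```text
the job is handed in; nothing more can be done
None
```

I gripped the brown wooden push block by its upright grip and used it to push the panel. It went first against the x fence, then the y fence, then the x fence again. I then stood the block on the bare desk at about (558, 211) mm, let go, and handed in at about 25.7 s.

**Panel seating:** The force rose to 7–11 N with the block stopped at each fence. The close wrist view afterwards showed no black board between the panel and either fence. Its fit put the panel at (641, 35) mm, yaw -1.4°, the same as the corner's.

**Block and round plate:** In the last picture the block is upright and clear of the board, with the gripper about 155 mm up. The round plate looks untouched.

**Disagreements:**
- The scene and side camera fits of the seated panel differ by up to about 10 mm, and the overlap was poor on some of them. I trusted the contact forces and the wrist view instead.
- The y fence stopped the panel about 8 mm later than I had estimated.
- The first move call was refused for its row format, and nothing moved.

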